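# Find the parts case that rattles

## Task

One of the three sealed parts cases has a steel ball loose inside: lift and briskly shake each one to and fro in the air, first red, then yellow, then blue, to find out which one rattles. Stand the two quiet cases upright in the crate's two empty large cells, one per cell, and finish holding the rattling case in the gripper, upright and still, at least 12 cm above the middle of the handover mat, without letting go. A case may be set down on the bench meanwhile, but do not tip any right over; leave the dropper bottle in the crate standing, and the other things on the bench where they are.

Things in the scene. Friction and masses are not known exactly. Their poses are not given: they have to be found in the camera images.
- case_red: sealed opaque case, 100 mm along its x, 60 mm along its y, 84 mm tall, white with a red lid (top 26 mm), 265 to 360 g in all. Origin: centre of its underside; z up. Place and contents change every time. Any one of the three cases may be the one that rattles; weight does not tell
- case_yellow: sealed opaque case, 100 mm along its x, 60 mm along its y, 84 mm tall, white with a yellow lid (top 26 mm), 265 to 360 g in all. Origin: centre of its underside; z up. Place and contents change every time. The rattling case, whichever it is, holds a loose 147 g steel ball of 33 mm: it rolls up to 29 mm either way along x (9 along y), knocks on the ends and shifts the weight
- case_blue: sealed opaque case, 100 mm along its x, 60 mm along its y, 84 mm tall, white with a blue lid (top 26 mm), 265 to 360 g in all. Origin: centre of its underside; z up. Place and contents change every time. In the two quiet cases the contents (147 g) stay fast in the middle
- crate: clear plastic crate, fixed to the bench, 84 x 292 x 36 mm high, walls and floor 4 mm, with three cells in a row along its own y: two large ones (76 mm along x, 116 mm along y inside) and a narrow one (44 mm along y). Origin: centre of its underside
- cell0 (a point): centre of the floor of the large end cell on the crate's +y side, empty; 4 mm above the bench, axes as the crate's
- cell1 (a point): centre of the floor of the large middle cell, empty
- cell2 (a point): centre of the floor of the narrow end cell on the crate's -y side; an amber dropper bottle stands in it
- mat: square handover mat lying flat, fixed, 110 x 110 x 3 mm, black with a blue field. Origin: centre of its underside
- dropper_in_crate: amber glass dropper bottle with a red rubber bulb, 32 mm diameter, 94 mm tall, standing loose in cell2. Origin: centre of its underside; z up
- dropper: the same kind of dropper bottle, standing on the bench; bystander. Origin: centre of its underside
- slide_box: grey microscope slide box, 85 x 60 x 32 mm; bystander. Origin: centre of its underside
- objective: steel microscope objective standing on its wide end, 32 mm diameter, 48 mm tall; bystander. Origin: centre of its underside
- screwdriver: screwdriver lying on the bench, 160 mm long; bystander. Origin: on the bench below its middle
Mind the look-alikes: they are no part of the job. Leave any green or turquoise look-alike of the case_red alone. What is shaped like the case_yellow but pink is not meant.

How it is judged:
By the outcome, as a careful person would: the job done as asked, in the order asked, and still so for the second after the job is handed in, while the arm keeps its last pose, push and grip.
It also fails if it takes over 72 s, if anything falls off the work surface, if the arm or the gripper's body presses on something with over 40 N, if the wrist force passes 120 N, or if a joint passes its speed limit or range.

## Robot

A 6-joint arm with a two-finger parallel gripper is mounted at the origin on the work surface. World frame = base frame: x ahead of the robot, y to its left, z up, the work surface at z = 0. Lengths are in m, angles in rad, forces in N, time in s.
With the tool pointing down it reaches from about 0.275 to 0.875 m from the base axis. Payload 12.5 kg.
Tool frame: the origin (TCP) lies on the centre line of the jaws, within the pads' length; the fingertips stand r.finger_overhang ahead of it and the grasp point (between the pads) lies 3 mm ahead of it (r.finger_overhang is the distance from the TCP to the fingertips, in m); z points along the fingers, y is the direction in which the jaws open and shut (so a half turn about z gives the same grasp; the last joint's range is limited). The gripper opens to 85 mm and grips with 20 to 120 N. Pads are 22 mm wide; open, the fingers measure 114 mm over their backs; the gripper's body (76 mm by 85 mm) begins 54 mm behind the grasp point. The pads swing forward as they close: fully open they stand 13 mm farther back than shut.
Start: joints at [1.078, 0.351, 1.652, -0, 1.139, -0.085], TCP at [0.218, 0.505, 0.253] pointing down, gripper open.
Joint ranges: [-2.75, 2.75], [-0.79, 2.1], [0.01, 2.65], [-1.57, 4.71], [0.07, 3.14], [-2.87, 2.87]. Speed limits (rad/s): [2.22, 2.22, 2.79, 3.14, 3.14, 3.14].

## Interface

Orientations are given as a unit quaternion [x, y, z, w].
In Python, from cell import r, optics gives the robot as it stands. The module is installed in compiled form; this text tells all that it offers. Calls block until the motion is done:
- r.move_to(position, orientation): joint-space move of the TCP to a pose.
- r.move_linear(position, rot=None, vel=0.15): straight line of the TCP; rot=None keeps the orientation; vel is the mean speed in m/s.
- r.set_joints(angles): joint-space move.
- r.set_gripper(opening, squeeze=None): opening from 0.0 (shut) to 1.0 (fully open); squeeze is the grip in N (None keeps the last); returns when the fingers have stopped.
- r.sleep(seconds).
- r.inverse_kinematics(position, orientation): joint angles nearest the present ones, or None.
- optics.get_image(name): name is "side" or "top"; returns a dict with "pixels" (400x640x3 uint8, red, green, blue), "depth" (400x640 float32, m along the optical axis (not along the pixel's ray), 0 where there is no reading), "fx", "fy", "cx", "cy" (pixels), "camera_from_world" (4x4, takes a point from world to camera coordinates). Camera axes: x right, y down, z forward; pixel columns grow to the right and rows downward; lengths in m; the calibration is good to about 2 mm. A picture is of the moment at which its call begins.
A pose or a line that the arm cannot do raises r.PlanningError and nothing moves.
- r.hand_in(): hands the job in, once; it reports no verdict.
Readings, each from a call of its own:
- r.current_t(): time.
- r.current_q(): joint angles.
- r.current_qvel(): joint speeds.
- r.current_effort(): joint torques, N m.
- r.current_tool_pos(): TCP position.
- r.current_ee_rot(): TCP orientation.
- r.current_contact_force(): force on the tool from outside, world axes, zero at the start.
- r.current_torque(): the same for the moment, N m.
- r.current_opening(): opening from 0.0 (shut) to 1.0 (fully open).
Only numpy, scipy, OpenCV 4.12 (cv2) and the standard library are available. Lean on these libraries where they do the work, as an engineer would, in place of code of your own. Each camera call takes 0.05 s, during which the arm holds its last target. There are 200 camera calls.

## Working session

There is one attempt and no reset: what is moved stays moved. The work goes in short steps, each a Python script; the robot and the scene stay as the last script left them, time stands still between calls to the robot, and variables do not carry over. Pictures are saved under pics/ and viewed, about 8 in all and at most 12, crops included, and the job is handed in when it is done.

```bash
mkdir -p pics && python3 - <<'E'
from cell import r, optics
import cv2, numpy as np
for n in ("top","side"):
    im=optics.get_image(n); cv2.imwrite(f"pics/{n}0.png",im["pixels"][:,:,::-1])
    np.savez(f"{n}0.npz",**im)
    c=im["camera_from_world"]; print(n,im["fx"],im["cx"],im["cy"],np.round(-c[:3,:3].T@c[:3,3],3), np.round(c[:3,:3],2).tolist())
print(r.current_t(),r.finger_overhang,r.current_ee_rot(),r.current_contact_force())
E
```

```text
top 412.10454104749516 324.3573798427793 202.32930554800802 [ 0.432 -0.007  1.224] [[-0.02, -1.0, 0.0], [-1.0, 0.02, -0.08], [0.08, -0.0, -1.0]]
side 384.4297657350944 313.93087994205507 198.0238470806573 [0.452 0.689 0.733] [[-0.99, -0.1, -0.02], [-0.06, 0.68, -0.73], [0.09, -0.73, -0.68]]
0.1 0.022 [ 2.02508680e-01  9.79280329e-01 -5.02283384e-04 -1.39257508e-04] [-0.50716317  0.27272478 -0.49007689]
```

View pics/top0.png

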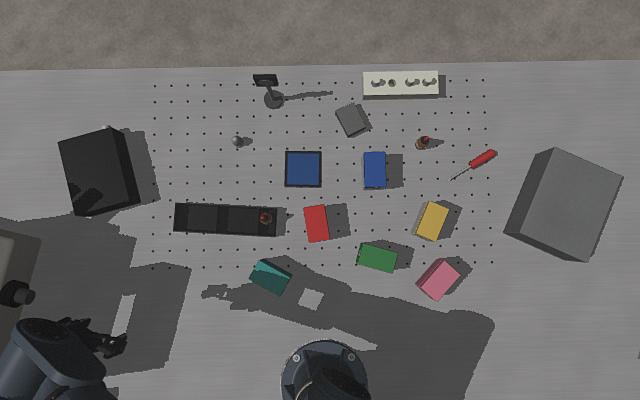

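View pics/side0.png

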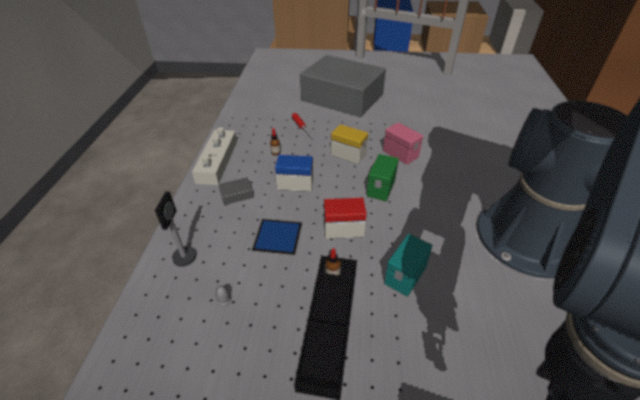

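Top view: red case at (317,223), yellow (432,220), blue (375,170), mat (303,169). The crate spans (174–278, 203–237), with its dropper on the right (−y) end at (265,217). The green, teal and pink look-alikes lie nearer the base.

```bash
cat > loc.py <<'E'
import cv2, numpy as np
H={"red":[(0,8),(172,180)],"yellow":[(18,28)],"blue":[(105,125)]}
def world(im):
    v,u=np.mgrid[:400,:640]; d=im["depth"]
    p=np.stack([(u-im["cx"])/im["fx"]*d,(v-im["cy"])/im["fy"]*d,d],-1)
    c=im["camera_from_world"]; w=(p-c[:3,3])@c[:3,:3]; w[d==0]=np.nan; return w
def cast(im,uv,z):
    uv=np.atleast_2d(np.asarray(uv,float)); c=im["camera_from_world"]; R=c[:3,:3]; o=-R.T@c[:3,3]
    d=np.c_[(uv[:,0]-im["cx"])/im["fx"],(uv[:,1]-im["cy"])/im["fy"],np.ones(len(uv))]@R
    return o+d*((z-o[2])/d[:,2])[:,None]
def hue(im,n):
    h=cv2.cvtColor(np.ascontiguousarray(im["pixels"]),cv2.COLOR_RGB2HSV)
    m=np.zeros((400,640),bool)
    for a,b in H[n]: m|=(h[...,0]>=a)&(h[...,0]<=b)
    return m&(h[...,1]>120)&(h[...,2]>60)
def biggest(m):
    n,l,s,c=cv2.connectedComponentsWithStats(m.astype(np.uint8)); i=1+np.argmax(s[1:,4]); return l==i
def rect(xy):
    (cx,cy),(a,b),t=cv2.minAreaRect((xy*1000).astype(np.float32))
    if a<b: a,b,t=b,a,t+90
    return round(cx,1),round(cy,1),round(a,1),round(b,1),round((t+90)%180-90,1)   # mm, long axis angle
def case(im,n,base=0.):
    w=world(im); m=hue(im,n)&(abs(w[...,2]-base-.084)<.007)
    m=biggest(m); v,u=np.nonzero(m)
    return rect(cast(im,np.c_[u,v],base+.084)[:,:2]),float(np.median(w[m][:,2])),len(u)
E
python3 - <<'E'
import numpy as np,cv2
from loc import *
im=dict(np.load("top0.npz")); w=world(im)
for n in H:print(n,case(im,n))
# mat
h=hue(im,"blue")&(abs(w[...,2])<.012); m=biggest(h); v,u=np.nonzero(m); print("mat",rect(cast(im,np.c_[u,v],.003)[:,:2]),len(u))
px=im["pixels"].max(2)
m=np.zeros((400,640),bool); m[195:245,165:295]=True
z=w[...,2]
np.set_printoptions(linewidth=250)
print((z[220,168:300:2]*1000).round()); print((z[200:242,200]*1000).round());print((z[200:242,265]*1000).round())
mm=m&(z>.027)&(z<.045); v,u=np.nonzero(mm); print("rim",rect(cast(im,np.c_[u,v],.036)[:,:2]),len(u))
cv2.imwrite("pics/crate.png",cv2.resize(im["pixels"][190:250,160:300,::-1],None,fx=5,fy=5,interpolation=0))
E
```

```text
red ((462.4, 14.4, 97.7, 58.7, 8.4), 0.08317842260448076, 749)
yellow ((462.9, -306.3, 99.0, 59.8, -24.8), 0.08288094875040272, 765)
blue ((610.2, -151.3, 95.8, 58.8, -1.1), 0.08311750110179875, 737)
mat (628.4, 53.6, 93.6, 92.6, -1.1) 955
[ 1. -2.  1. 35. 25.  5.  4.  2.  1. -2.  5.  7.  4.  3.  4.  0.  3.  8.  7.  0.  1.  2.  3.  7. 37. 22.  1.  4.  3.  4. -0. -1.  6.  6.  4.  1.  6.  5.  3.  7.  2.  4.  4.  3. -1. 40. 50. 72. 73. 77. 53. 48.  3. 37.  9. -1.  1. -1.  0. -3. -0. -4.
 -4. -3. -3. -2.]
[-2.  2. -3.  2. 33. 31.  5.  2.  2.  5. nan  2.  3.  6.  5.  6.  9.  4.  5.  2.  3.  4.  3.  3.  8.  5.  4.  9.  2. -2.  5.  2. 35. -3. -1. -4. -3. -2.  3. -1. -0. -4.]
[ 0.  3.  0. -1. -0.  1. -6. -4. 35. 10.  5.  3.  0. 50. 54. 71. 72. 87. 83. 71. 77. 67. 51. 53.  3. -1.  5.  6.  2.  4.  6. -3.  6. -2.  3. 34. 32. -1. -1. -1. -1.  1.]
rim (478.9, 279.4, 292.8, 83.8, 85.8) 522
```

View pics/crate.png

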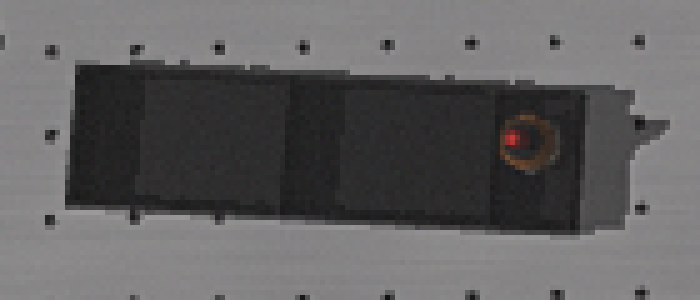

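Crate rim fits 292.8×83.8 mm (expected 292×84), so the localisation is good. Next, pick up and shake red.

```bash
cat > arm.py <<'E'
from cell import r, optics
import numpy as np
from scipy.spatial.transform import Rotation as Ro
LIM=np.array([2.22,2.22,2.79,3.14,3.14,3.14])
def quat(deg,tilt=0):
    c,s=np.cos(np.radians(deg)),np.sin(np.radians(deg))
    R=Ro.from_matrix(np.array([[c,s,0],[s,-c,0],[0,0,-1.]]))
    return (R*Ro.from_euler("y",tilt,degrees=True)).as_quat()
G=.058
def pick(x,y,deg,squeeze=60):
    r.move_to([x,y,.21],quat(deg)); f0=r.current_contact_force(); t0=r.current_torque()
    r.move_linear([x,y,G],vel=.2); r.set_gripper(0,squeeze)
    print("opening",r.current_opening())
    r.move_linear([x,y,.28],vel=.2); r.sleep(.3)
    print("t",r.current_t(),"dF",np.round(np.array(r.current_contact_force())-f0,2),"dM",np.round(np.array(r.current_torque())-t0,3))
def shake(x,y,deg,z=.28,half=.04,n=8):
    a=np.array([np.cos(np.radians(deg)),np.sin(np.radians(deg)),0]); p=np.array([x,y,z])
    yax=np.array([a[1],-a[0],0])
    q=[np.array(r.inverse_kinematics(p+k*a,quat(deg))) for k in (-half,-half+.01,0,.01,half-.01,half)]
    rate=max(np.max(abs(q[i+1]-q[i])/.01/LIM) for i in (0,2,4))
    v=min(.4,.75/(2*rate)); print("shake speed",v)
    for i in range(n): r.move_linear(p+(half if i%2==0 else -half)*a,vel=v)
    S=[]
    for i in range(30):
        r.sleep(.02); S.append((yax@r.current_torque(),a@r.current_contact_force()))
    S=np.array(S); print("after stop M_jaw",S[::2,0].round(3),"F_x",S[::2,1].round(2))
    r.move_linear(p,vel=.2)
    out=[]
    for t in (12,0,-12,0):
        r.move_to(p,quat(deg,t)); r.sleep(.5)
        m=[]
        for i in range(10): r.sleep(.01); m.append(yax@r.current_torque())
        out.append((t,round(np.mean(m),4),round(np.std(m),4)))
    print("tilt",out,"t",r.current_t(),"open",r.current_opening())
CR=np.array([.4789,.2794]); CA=85.8
def cell(i):
    o=[.084,-.036][i]; return CR+o*np.array([np.cos(np.radians(CA)),np.sin(np.radians(CA))])
def place(x,y,deg,floor):
    r.move_to([x,y,.28],quat(deg)); r.move_linear([x,y,G+floor+.012],vel=.2)
    r.move_linear([x,y,G+floor+.0015],vel=.05); print("F",np.round(r.current_contact_force(),1))
    r.set_gripper(1.0); r.move_linear([x,y,.21],vel=.2); print("placed t",r.current_t())
E
python3 - <<'E'
from arm import *
pick(.4624,.0144,8.4); shake(.4624,.0144,8.4)
E
```

```text
opening 0.6975879217218097
t 4.9083 dF [ 0.5   1.72 -3.47] dM [-0.023 -0.039 -0.042]
shake speed 0.4
after stop M_jaw [ 0.035  0.049  0.023  0.014  0.01  -0.072  0.017  0.028  0.032 -0.058
 -0.012 -0.012 -0.073 -0.022  0.026] F_x [ 0.54 -0.35  0.35  0.51 -0.06  0.47 -0.21 -0.17  0.22 -0.53  0.35 -0.32
 -0.15 -0.02  0.49]
tilt [(12, np.float64(-0.2316), np.float64(0.0198)), (0, np.float64(0.0107), np.float64(0.033)), (-12, np.float64(0.2194), np.float64(0.0222)), (0, np.float64(-0.0117), np.float64(0.0331))] t 12.1083 open 0.6942509007096098
```

Noise is about 0.03 N·m per sample. The gravity slope (A·sinθ) can be separated from a ball step (B·sign θ, about 0.042) by measuring at small and large tilts.

```bash
cat >> arm.py <<'E'
def tilts(x,y,deg,z=.28,angs=(16,3,-16,-3),n=50):
    yax=np.array([np.sin(np.radians(deg)),-np.cos(np.radians(deg)),0]); M=[]
    for t in angs:
        r.move_to([x,y,z],quat(deg,t)); r.sleep(.35); m=[]
        for i in range(n): r.sleep(.01); m.append(yax@r.current_torque())
        M.append(np.mean(m))
    th=np.radians(angs); X=np.c_[np.sin(th),np.sign(th),np.ones(len(th))]
    s=np.linalg.lstsq(X,np.array(M),rcond=None)[0]
    print("tilts",np.round(M,4),"A,B,C",np.round(s,4),"sem",round(np.std(m)/n**.5,4))
    r.move_to([x,y,z],quat(deg)); print("t",r.current_t())
E
python3 - <<'E'
from arm import *
tilts(.4624,.0144,8.4)
E
```

```text
tilts [-0.2951 -0.0567  0.2955  0.0555] A,B,C [-1.071e+00 -1.000e-04 -2.000e-04] sem 0.0042
t 16.9333
```

B≈0, so red is quiet. I'll place it in cell0, then do yellow.

```bash
sed -i 's/for t in (12,0,-12,0):/for t in ():/' arm.py && python3 - <<'E'
from arm import *
place(*cell(0),CA,.004)
Y=(.4629,-.3063,-24.8)
pick(*Y)
im=optics.get_image("top"); import loc,cv2
cv2.imwrite("pics/t1.png",im["pixels"][:,:,::-1]); print(loc.case(im,"red",.004),cell(0))
shake(*Y); tilts(*Y)
E
```

```text
F [ 0.2 -0.4 -3.4]
placed t 21.0583
opening 0.6874755461641024
t 26.2667 dF [-1.43  0.85 -2.77] dM [0.024 0.044 0.052]
((486.1, 360.8, 98.4, 59.0, 86.1), 0.08697859926844775, 758) [0.48505201 0.36317442]
shake speed 0.383796801649464
after stop M_jaw [ 0.102  0.055 -0.     0.021  0.079  0.048  0.053  0.048  0.047 -0.009
  0.058  0.051  0.09   0.071  0.01 ] F_x [ 0.32  0.27  0.97  0.86  0.75  0.44 -1.17 -1.16 -0.31  0.08  0.33 -0.28
 -0.56  0.67  0.26]
tilt [] t 29.9333 open 0.6975640220054928
tilts [-0.2199 -0.0112  0.2354  0.0026] A,B,C [-0.9886  0.0448  0.0017] sem 0.004
t 34.8333
```

View pics/t1.png

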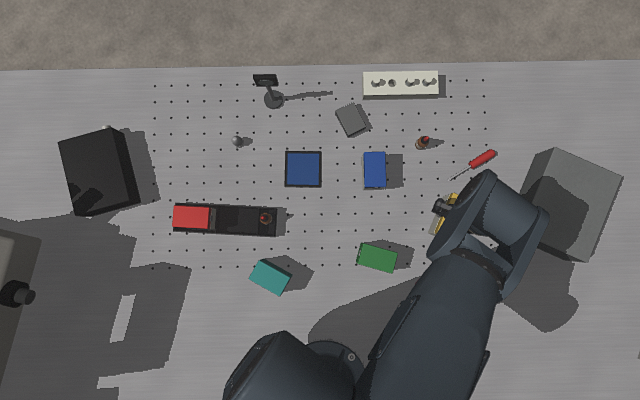

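Red stands in cell0 at px (192,217). Yellow gives B=0.045, as expected for the loose ball, so yellow rattles. I'll set it back, then shake blue.

```bash
python3 - <<'E'
from arm import *
Y=(.4629,-.3063,-24.8); B=(.6102,-.1513,-1.1)
place(*Y,0)
pick(*B); shake(*B); tilts(*B,n=20)
E
```

```text
F [ 0.6  0.3 -1.5]
placed t 37.925
opening 0.6925155668764732
t 41.6167 dF [-0.6  -1.   -3.21] dM [-0.03   0.033  0.054]
shake speed 0.3404094749459953
after stop M_jaw [ 0.025 -0.011  0.021  0.037 -0.024 -0.022  0.026 -0.054  0.023  0.002
 -0.004 -0.003  0.005 -0.045  0.026] F_x [ 0.69  0.12 -0.54  0.06  0.22  0.01 -0.22  0.29  0.4   0.2   0.3   0.37
 -0.3   1.29  0.64]
tilt [] t 45.4167 open 0.6966787809679367
tilts [-0.2672 -0.0606  0.2592  0.0377] A,B,C [-0.9588  0.001  -0.0077] sem 0.0083
t 49.35
```

Blue is quiet (B≈0.001).

```bash
python3 - <<'E'
from arm import *
import loc,cv2
place(*cell(1),CA,.004)
im=optics.get_image("top"); y=loc.case(im,"yellow"); print(y)
(x0,y0,a,b,d),_,_=y
Y=(.4629,-.3063,-24.8)
if abs(a-99)<5 and abs(b-60)<4 and np.hypot(x0-462.9,y0+306.3)<20: Y=(x0/1e3,y0/1e3,d)
pick(*Y)
r.move_to([.6284,.0536,.28],quat(0)); print(r.current_t())
for n in ("top","side"):
    im=optics.get_image(n); cv2.imwrite(f"pics/{n}2.png",im["pixels"][:,:,::-1])
    if n=="top":
        for c in ("red","blue"): print(c,loc.case(im,c,.004))
print(cell(1),r.current_t(),r.current_tool_pos(),r.current_opening(),r.current_contact_force())
E
```

```text
F [ 0.6  0.4 -1.6]
placed t 53.7
((463.4, -303.3, 99.5, 59.7, -24.8), 0.08299466361727836, 763)
opening 0.6946124979359213
t 58.55 dF [-0.27 -0.69 -2.41] dM [ 0.002  0.045 -0.022]
60.0083
red ((486.3, 360.7, 98.4, 59.4, 85.9), 0.0870093808891137, 762)
blue ((478.0, 247.0, 89.1, 58.9, 86.6), 0.08689174296133081, 677)
[0.47626342 0.24349668] 60.1083 [0.62838566 0.0523542  0.28007078] 0.6979248653216971 [-0.12105686 -0.13847    -3.10121897]
```

View pics/side2.png

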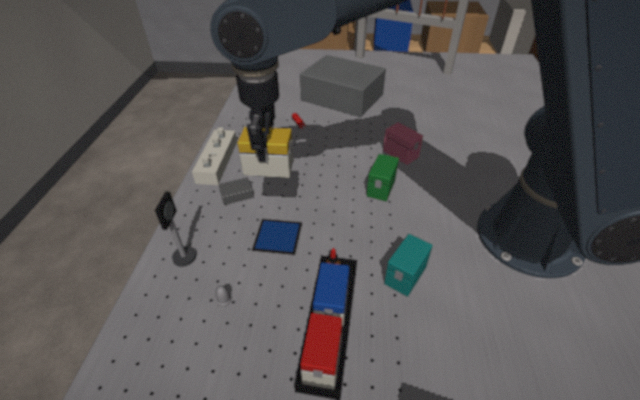

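View pics/top2.png

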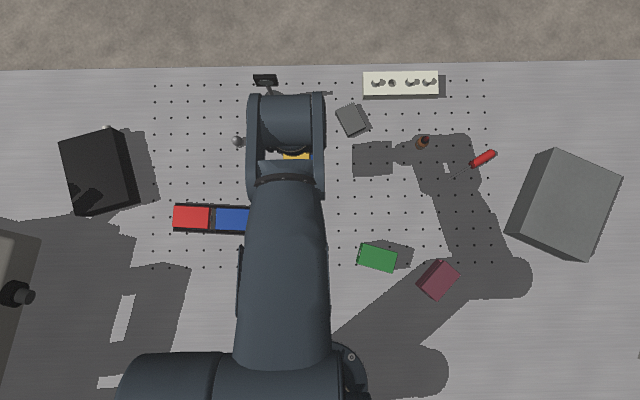

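The side view shows red (322,345) and blue (331,290) standing in the cells and the dropper bulb up at (333,255). Yellow is held upright above the mat at (265,152). The bystanders look unmoved.

```bash
python3 - <<'E'
from arm import *
r.sleep(.4); print(np.abs(r.current_qvel()).max(),r.current_tool_pos(),r.current_t()); r.hand_in()
E
```

```text
0.0020301284195796934 [0.6284244  0.05347021 0.28001404] 60.5083
the job is handed in; nothing more can be done
```

I lifted and shook red, then yellow, then blue, and **yellow is the one that rattles**. The job was handed in at 60.5 s of the 72 s allowed.

- **Finding the rattle:** After each shake I tilted the case a few degrees each way and measured how far its weight shifted. Yellow shifted by 0.045 N·m, close to the 0.042 expected for the loose ball. Red and blue showed about zero (−0.0001 and 0.001). The force readings taken just after each shake stopped were too noisy to decide alone; yellow's showed only a modest offset and swing.
- **Quiet cases:** Red stands in cell0 and blue in cell1. Their lids measured 87 mm above the bench, as expected when standing on the cell floor (88 mm). Red was within 3 mm of its cell centre. Blue was partly hidden by the arm, so its measured centre (about 4 mm off) is less certain.
- **Rattling case:** Yellow is held upright, its underside about 22 cm above the middle of the mat, with joint speeds about 0.002 rad/s.
- **Other things:** The last side picture showed the dropper bottle in the crate still standing. The other things looked unmoved, judged by eye only.

No check failed. Yellow's position measured 3 mm off after I set it back on the bench, so I picked it up again from the new measurement.

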